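# Square a thick manual in the binding frame and clamp it

### The job

Push the thick manual across the desk, keeping it flat on the desk and without turning it round, into the corner of the aluminium binding frame, so that its spine lies flush along the side fence and its far end is pressed snugly against the flat shoe of the dark steel back gauge. The gauge is already set and held only by friction: feel for the shoe and do not shove it out of place. Then, with the manual square in the corner, fold the clamp bar over by its handle pin until it rests down on the manual, and leave the other things on the desk where they are.

Things in the scene. Friction and masses are not known exactly. Their poses are not given: they have to be found in the camera images.
- manual: thick closed manual lying flat, grey cloth cover, page edges showing, 150 mm (its x) x 110 mm (its y) x 45 mm tall, 0.37 to 0.65 kg, too wide to grasp flat; origin centre of underside. Spine: its +y side; far end: its +x face. Starts turned up to about 0.4 rad. Sliding it on the desk takes about 2 to 5 N (more at a jerk), not known beforehand.
- manual_end (a point): point in the middle of the manual's +x end face, 20 mm above its underside
- frame: fixed aluminium L-shaped binding frame on the desk, no floor, open towards the robot and its own -y side; yaw within 0.15 rad. Origin on the desk, on the fence's inner face line; x along the fence, away from the robot. Side fence: inner face y = 0, 20 mm thick, 35 mm tall, x = -200 to 140 mm. Far beam 35 mm tall at x = 160 to 180. With the spine flush the manual's origin is at y = -55 mm.
- gauge: back gauge: dark steel bar across the frame, 100 mm wide, 16 mm thick, 38 mm tall (screw heads to 48 mm), centred at frame y = -56 mm, with a flat shoe (80 mm wide, 34 mm tall) on two studs in front. It slides along frame x, held by friction alone: it slips at about 14 N. Contact is felt as a rise of force above that of sliding the manual. Origin: foot of the bar's front face; axes as the frame's.
- gauge_face (a point): middle of the front face (looks to frame -x) of the gauge's bar, 20 mm above the desk; between frame x = 85 and 115 mm. The shoe that the manual must meet is screwed out in front of this face by an amount that is not measured: its front stands 11 to 28 mm nearer the robot, so find it by touch. The shoe itself does not give before the gauge slips.
- clamp (a joint): hinge of the clamp bar, rad: 0 = bar level across the manual towards frame -y, 1.57 = upright; starts at 1.8 to 2.1, leaning back outside the fence; hinge friction 0.22 N m nearly holds the bar anywhere. Bar 24 mm wide, 16 mm thick, 0.3 kg; a rubber foot below it, 75 to 115 mm from the hinge, meets the manual's top at about -0.01. Stops at -0.06 and 2.2.
- clamp_hinge (a point): point on the clamp's hinge axis (which runs along frame x), at frame (20, 35, 65) mm, between two cheeks 80 mm tall outside the fence (frame x -10 to 50, y 21 to 49 mm)
- clamp_pin (a point): middle of the clamp's handle pin: black, round, 18 mm in diameter, along frame x, at the bar's free end, projecting 53 mm from the bar's side towards frame -x (this point is 28 mm from the bar's side). At clamp angle a: frame x = -20, y = 35 - 205 cos a, z = 65 + 205 sin a mm. Pinch it from above, fingers closing along frame y; it turns between the pads.
- catalogue: slim bound catalogue lying flat, 130 x 95 x 20 mm, same grey cloth cover as the manual; origin centre of underside; x along its length. Bystander.
- pen_cup: aluminium pen cup, 72 mm across, 100 mm tall, pens up to 155 mm; origin centre of underside. Bystander.
- stapler: black desk stapler, 140 x 36 x 52 mm, long along its x; origin centre of underside. Bystander.
- calculator: flat grey desk calculator, 130 (x) x 85 x 18 mm; origin centre of underside. Bystander.
- mug: white mug, 80 mm across, 92 mm tall, handle towards its +y; origin centre of underside. Bystander.
- tape_dispenser: black desk tape dispenser, 130 (x) x 55 x 84 mm; origin centre of underside. Bystander.
Mind the look-alikes: they are no part of the job. Leave any pink look-alike of the manual alone.

How it is judged:
On the way, in this order (a step that is already met when the one before it is completed fails the run):
1. with the clamp bar still up, the manual's far end is felt pressing on the back gauge (over 1.5 N) (contact force between manual and gauge above 1.5 N and value of joint clamp above 1 rad), for 0.1 s.
2. the clamp bar is folded down on the manual, which lies flush against fence and gauge (y of manual in the frame of frame above -0.058 m and angle between the x axis of manual and the x axis of frame, either way round below 0.025 rad and x of manual_end in the frame of gauge_face between -0.03 and -0.009 m and distance of gauge_face from where it was at the start of the episode below 0.002 m and value of joint clamp below 0.04 rad), for 0.2 s.
At the end, for the whole second after the job is handed in: The manual lies flat at rest, spine within 3 mm of the fence and parallel within 0.025 rad, its far end, already felt on the shoe, 9 to 30 mm in front of the gauge bar, the gauge less than 2 mm from its setting, and the clamp bar down on the manual (-0.045 to 0.04 rad) (all of step 2 and value of joint clamp above -0.045 rad and linear speed of manual below 0.01 m/s and angle between manual's own z axis and vertical below 0.03 rad); the robot touches nothing.
It fails at once if the back gauge is shoved more than 2 mm from its setting (distance of gauge_face from where it was at the start of the episode above 0.002 m).
It fails at once if the manual is lifted or tipped off the desk (height (world z) of manual above 0.02 m or angle between manual's own z axis and vertical above 0.35 rad).
It fails at once if another thing on the desk is shifted by more than 25 mm or knocked over (distance of any of catalogue, pen_cup, stapler, calculator, mug, tape_dispenser from where it was at the start of the episode above 0.025 m or angle between any of catalogue, pen_cup, stapler, calculator, mug, tape_dispenser's own z axis and vertical above 0.4 rad).
It also fails if it takes over 72 s, if anything falls off the work surface, if the arm or the gripper's body presses on something with over 40 N, if the wrist force passes 120 N, or if a joint passes its speed limit or range.

### The arm

A 6-joint arm with a two-finger parallel gripper is mounted at the origin on the work surface. World frame = base frame: x ahead of the robot, y to its left, z up, the work surface at z = 0. Lengths are in m, angles in rad, forces in N, time in s.
With the tool pointing down it reaches from about 0.425 to 0.95 m from the base axis. Payload 3.5 kg.
Tool frame: the origin (TCP) lies midway between the tips of the shut fingers; the grasp point (between the pads) lies 19 mm behind it (ctrl.pinch_z is the distance from the TCP to the grasp point, in m); z points along the fingers, y is the line along which they close (so a half turn about z gives the same grasp; the last joint's range is limited). The gripper opens to 85 mm and grips with 20 to 120 N. Pads are 22 mm wide; open, the fingers measure 114 mm over their backs; the gripper's body (76 mm by 85 mm) begins 54 mm behind the grasp point. The pads swing forward as they close: fully open they stand 13 mm farther back than shut.
Start: joints at [1.164, 0.286, 1.577, -0, 1.279, -0.15], TCP at [0.171, 0.653, 0.231] pointing down, gripper open.
Joint ranges: [-2.77, 2.77], [-0.9, 2.22], [0.21, 2.48], [-1.53, 4.67], [0.24, 2.81], [-2.84, 2.84]. Speed limits (rad/s): [2.79, 2.79, 3.14, 3.14, 3.14, 3.14].

### API

Orientations are given as a unit quaternion [x, y, z, w].
In Python, from plant import get_state, viewer, sign_off, ctrl gives the robot as it stands. The module is installed in compiled form; this text tells all that it offers.
- The arm moves only by the shell command python3 -m handwheel 'ROWS' [FORCE]. ROWS is JSON, a list that holds one entry, the list of rows, each a list of 5 numbers: the finger opening in m, from 0 to 0.0854, then the shift along the tool's x, y, z in m, then the turn about the tool's z in degrees. In form: [[[claw, x, y, z, spin], ...]]. A call has 1 to 12 rows; each row shifts and turns the commanded pose from where the row before left it, along the tool's axes as they then stand; what a row does not reach is not made up. A row lasts 1/12 s, in which the tool goes at most 41.7 mm and 7.16 degrees, less where a joint would pass 70% of its speed; a pose out of reach is approached as far as the arm can. A call is refused whole if a number of a shift passes 0.0417 or a number of a turn 7.16, either way. A call with a gripper value outside its range is refused whole. The fingers move at their own pace and stop on an object; FORCE is the grip in N (left out, the last holds). Time passes only in rows, so rows that do not move let the fingers close. It gives the time, the measured TCP pose, the force, the opening and the grip force at its end, in the units of the state.
- get_state(): the state, without advancing time (a new reading comes with each control period).
- viewer.read_camera(name): name is "scene" or "side" or "wrist"; returns the picture (400x640x3 uint8, blue, green, red); there is no depth.
- viewer.camera_params(name): a dict with "fov_y" (degrees; the focal length in pixels is half the picture's height over the tangent of half this angle, whatever the lens; pixels are square), "cx", "cy" (the principal point, pixels), "xyz" and "attitude" of the camera in the world; the wrist camera has in their place "hand_eye" (4x4, takes a point from camera to tool coordinates, whose origin is the TCP and whose axes are the flange's). Camera axes: x right, y up, looking along -z (the intrinsics and any distortion apply to the point x, -y, -z); pixel columns grow to the right and rows downward; lengths in m; the calibration is good to about 2 mm. A picture is of the moment at which its call begins: read the wrist's pose just before it. camera_params takes no time and is no camera call.
- sign_off(): hands the job in; it is judged then, once.
Trained networks look in the newest picture that a camera, given by its name, has taken for a name from the list of things; names that differ only in an ending like _2 or _b are one class to them, and where a whole thing is asked for, a point or a joint stands for the part that bears it (a point fixed in the world has none). Each returns a list of dicts, best first, with "confidence" (0 to 1); they miss things now and then, are a little off and sometimes report something else, mostly with a low value. They report only what shows in the picture. A call takes as long as a camera call. They do not tell look-alikes from the thing itself.
- viewer.look_for(camera, name): "extent" ([left, top, width, height] as shares, 0 to 1, of the picture: columns of its width, rows of its height, round what is visible of it).
- viewer.outline_of(camera, name): "mask" (400x640 bool, what is visible of it) and "extent" ([left, top, width, height] as shares, 0 to 1, of the picture: columns of its width, rows of its height, round what is visible of it).
- viewer.pinpoint(camera, name): "xy" ([column, row] as shares, 0 to 1, of the picture: columns of its width, rows of its height: a listed point, or the origin of a listed thing).
The state is a dict: "time": time; "qpos": joint angles; "dq": joint speeds; "joint_efforts": joint torques, N m; "eef_pos": TCP position; "tcp_rot": TCP orientation; "contact_force": force on the tool from outside, world axes, zero at the start; "wrist_torque": the same for the moment, N m; "opening": opening from 0.0 (shut) to 1.0 (fully open); "finger_force": force on a finger pad.
Only numpy, scipy, OpenCV 4.12 (cv2) and the standard library are available. Lean on these libraries where they do the work, as an engineer would, in place of code of your own. Each camera call takes 0.05 s, during which the arm holds its last target. There are 200 camera calls.

## Working session

There is one attempt and no reset: what is moved stays moved. The work goes in short steps, Python scripts to look and compute and a shell command to move; the robot and the scene stay as the last step left them, time stands still between calls to the robot, and variables do not carry over. Pictures are saved under pics/ and viewed, at most 10 in all, crops included, and the job is handed in when it is done.

```bash
mkdir -p pics; cat > h.py <<'E'
import numpy as np, cv2
from scipy.spatial.transform import Rotation as R
from plant import get_state, viewer, sign_off, ctrl
def cam(name):
    p=viewer.camera_params(name); f=200/np.tan(np.radians(p['fov_y'])/2)
    return p,f
E
python3 - <<'E'
from h import *
s=get_state(); print(s)
for c in ['scene','side','wrist']:
    p=viewer.camera_params(c); print(c,p)
    cv2.imwrite(f'pics/{c}0.png',viewer.read_camera(c))
    for n in ['manual','frame','gauge','catalogue','clamp']:
        print(n,[(np.round(d['extent'],3).tolist(),round(d['confidence'],2)) for d in viewer.look_for(c,n)])
    for n in ['manual','manual_end','frame','gauge_face','clamp_hinge','clamp_pin']:
        print(n,[((np.array(d['xy'])*[640,400]).round(1).tolist(),round(d['confidence'],2)) for d in viewer.pinpoint(c,n)])
E
```

```text
{'time': 0.0, 'qpos': array([ 1.16399091e+00,  2.87203308e-01,  1.57819062e+00, -3.35152992e-05,
        1.27858194e+00, -1.49993188e-01]), 'dq': array([ 0.00026905,  0.00062227, -0.00258423, -0.00228189,  0.00024179,
        0.00129657]), 'joint_efforts': array([-1.18051314e-03, -4.05981553e+01, -2.92622888e+01, -1.76750614e-04,
        5.88117764e-03,  3.98229759e-06]), 'eef_pos': array([0.17115975, 0.65225678, 0.2299147 ]), 'tcp_rot': array([ 1.28048645e-01,  9.91767172e-01, -1.15013828e-03, -3.12051013e-04]), 'contact_force': array([ 0.10100178, -0.2688375 , -0.36340073]), 'wrist_torque': array([-0.04404664,  0.02872867, -0.00870357]), 'finger_force': 0.0, 'opening': 0.9998246417698671}
scene {'fov_y': 55.986398526421596, 'cx': 326.19371958354543, 'cy': 197.46277003626878, 'xyz': array([ 0.94244858, -0.4662366 ,  1.03258322]), 'attitude': array([0.25326544, 0.1079707 , 0.36026955, 0.89129389])}
manual [([0.401, 0.52, 0.096, 0.154], 0.85)]
frame [([0.516, 0.286, 0.15, 0.365], 0.64), ([0.678, 0.391, 0.067, 0.055], 0.29)]
gauge [([0.582, 0.521, 0.044, 0.076], 0.88)]
catalogue [([0.3
[... 988 characters left out ...]
.8)]
gauge_face [([251.6, 207.8], 0.66)]
clamp_hinge [([238.7, 235.0], 0.8), ([422.2, 163.7], 0.73)]
clamp_pin [([214.8, 200.2], 0.96)]
wrist {'fov_y': 70.8663871309765, 'cx': 316.46673878374037, 'cy': 201.84028297605465, 'hand_eye': array([[ 1.93131162e-05,  9.60701932e-01,  2.77582056e-01,
         6.99392385e-02],
       [ 9.99999961e-01,  5.85246896e-05, -2.72128173e-04,
        -3.24134600e-04],
       [-2.77679466e-04,  2.77582050e-01, -9.60701894e-01,
        -1.42488812e-01],
       [ 0.00000000e+00,  0.00000000e+00,  0.00000000e+00,
         1.00000000e+00]])}
manual []
frame []
gauge []
catalogue []
clamp []
manual []
manual_end []
frame []
gauge_face []
clamp_hinge []
clamp_pin []
```

View pics/scene0.png

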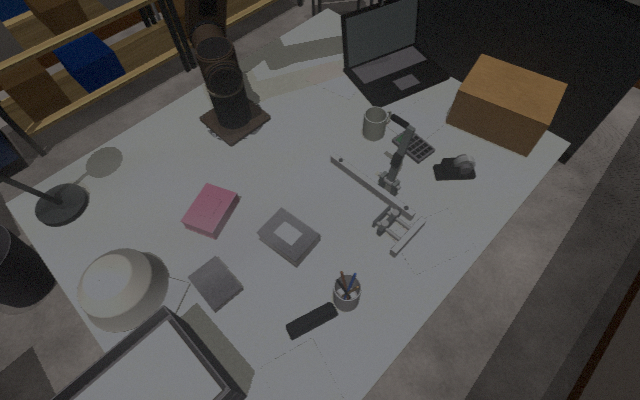

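View pics/side0.png

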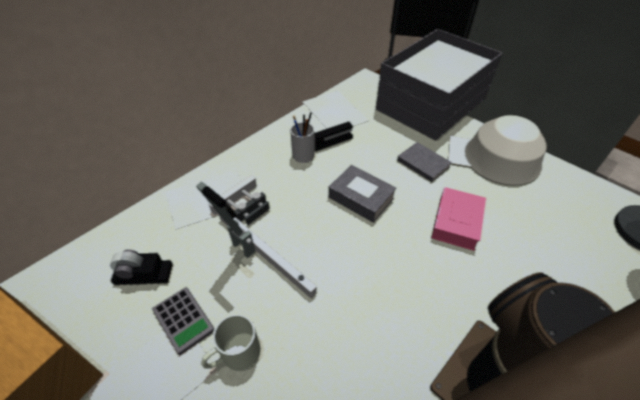

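The scene camera shows the manual at about (289,236), with the pink decoy at (210,210) and the catalogue at (215,283). The fence runs from (333,158) to (412,215), the gauge and beam are near (400,230), and the clamp pin is up at about (397,121). The side view agrees: manual at (361,195), fence end at (315,292), pin at (203,187).

```bash
cat >> h.py <<'E'
def pose(name):
    p,f=cam(name)
    if name=='wrist':
        s=get_state(); T=np.eye(4); T[:3,:3]=R.from_quat(s['tcp_rot']).as_matrix(); T[:3,3]=s['eef_pos']
        H=p['hand_eye']
        T=T@H; return T[:3,:3],T[:3,3],f,p['cx'],p['cy']
    return R.from_quat(p['attitude']).as_matrix(),p['xyz'],f,p['cx'],p['cy']
def proj(P,X):
    Rm,t,f,cx,cy=P; c=(np.atleast_2d(X)-t)@Rm
    return np.c_[cx+f*c[:,0]/-c[:,2], cy-f*c[:,1]/-c[:,2]]
def onz(P,uv,z):
    Rm,t,f,cx,cy=P; uv=np.atleast_2d(uv)
    d=np.c_[(uv[:,0]-cx)/f,-(uv[:,1]-cy)/f,-np.ones(len(uv))]@Rm.T
    return t+d*((z-t[2])/d[:,2])[:,None]
def rz(a): c,s=np.cos(a),np.sin(a); return np.array([[c,-s,0],[s,c,0],[0,0,1]])
def box(x,y,a,lo,hi):
    c=np.array([[i,j,k] for i in (lo[0],hi[0]) for j in (lo[1],hi[1]) for k in (lo[2],hi[2])])
    return c@rz(a).T+[x,y,0]
def iou(P,X,m):
    r=np.zeros(m.shape,np.uint8); h=cv2.convexHull(proj(P,X).astype(np.float32))
    cv2.fillConvexPoly(r,np.round(h*16).astype(np.int32),1,shift=4); r=r>0
    return (r&m).sum()/max(1,(r|m).sum())
MAN=([-.075,-.055,0],[.075,.055,.045])
E
python3 - <<'E'
from h import *
from scipy.optimize import minimize
S,D=pose('scene'),pose('side')
print('man',onz(S,[[289,236]],0.0),onz(D,[[360.6,198]],0.0))
print('end',onz(S,[[305.7,251.9]],.02))
print('frame',onz(S,[[375.6,196.6]],0),onz(D,[[255,244]],0))
print('gf',onz(S,[[386.9,218.7]],.02),onz(D,[[251.6,207.8]],.02))
print('hinge',onz(S,[[387.8,180.2]],.065),onz(D,[[238.7,235]],.065))
print('pin',onz(S,[[397.3,121.5]],.26),onz(D,[[214.8,200.2]],.26))
print('fence S near/far',onz(S,[[333,158],[412,215]],.035),'D',onz(D,[[312,291]],.035))
ms=[]
for c,P in (('scene',S),('side',D)):
    viewer.read_camera(c)
    l=viewer.outline_of(c,'manual')
    for d in l: print(c,np.round(d['extent'],3),d['confidence'])
    e=[d for d in l if abs((d['extent'][0]+d['extent'][2]/2)*640-(289 if c=='scene' else 361))<30]
    if e: ms.append((P,e[0]['mask']))
x0=onz(S,[[289,236]],0.0)[0]
best=None
for a in (-.6,-.3,0,.3,.6):
    f=lambda v:-sum(iou(P,box(*v,*MAN),m) for P,m in ms)
    r=minimize(f,[x0[0],x0[1],a],method='Nelder-Mead',options=dict(initial_simplex=[[x0[0],x0[1],a],[x0[0]+.02,x0[1],a],[x0[0],x0[1]+.02,a],[x0[0],x0[1],a+.2]]))
    if best is None or r.fun<best.fun: best=r
print(best.x,best.fun,[iou(P,box(*best.x,*MAN),m) for P,m in ms])
for n in ['pen_cup','stapler','mug','calculator','tape_dispenser','catalogue']:
    for c,P in (('scene',S),('side',D)):
        l=viewer.pinpoint(c,n); print(n,c,[onz(P,np.array(d['xy'])*[640,400],0)[0][:2].round(3).tolist()+[round(d['confidence'],2)] for d in l[:2]])
E
```

```text
man [[ 0.50076385 -0.18898957  0.        ]] [[ 0.50680073 -0.19359439  0.        ]]
end [[ 0.58206471 -0.19552042  0.02      ]]
frame [[0.59909669 0.10157892 0.        ]] [[0.59932969 0.11217257 0.        ]]
gf [[0.68225638 0.05342784 0.02      ]] [[0.68396146 0.05007676 0.02      ]]
hinge [[0.60908611 0.13823427 0.065     ]] [[0.60608031 0.1455926  0.065     ]]
pin [[0.57035675 0.18738716 0.26      ]] [[0.56598286 0.19347169 0.26      ]]
fence S near/far [[0.40960533 0.10041226 0.035     ]
 [0.73271545 0.10822761 0.035     ]] D [[0.38924026 0.11852659 0.035     ]]
scene [0.399 0.516 0.098 0.155] 0.86
scene [0.285 0.456 0.091 0.144] 0.86
scene [0.585 0.515 0.04  0.066] 0.24
side [0.513 0.41  0.102 0.139] 0.77
side [0.681 0.468 0.079 0.154] 0.69
[ 0.50830964 -0.19550615  0.10356125] -1.9297911520135642 [np.float64(0.9636614535418583), np.float64(0.9661296984717059)]
pen_cup scene [[0.756, -0.215, 0.74], [0.596, 0.103, 0.23]]
pen_cup side [[0.596, -0.208, 0.22]]
stapler scene [[0.729, -0.33, 0.78]]
stapler side [[0.725, -0.308, 0.93]]
mug scene [[0.409, 0.311, 0.8]]
mug side [[0.801, 0.088, 0.72], [0.42, 0.304, 0.57]]
calculator scene [[0.552, 0.345, 0.84], [0.754, -0.205, 0.58]]
calculator side [[0.553, 0.351, 0.81]]
tape_dispenser scene [[0.724, 0.353, 0.7]]
tape_dispenser side [[0.72, 0.351, 0.63], [0.593, 0.106, 0.38]]
catalogue scene [[0.469, -0.431, 0.92]]
catalogue side [[0.458, -0.438, 0.93]]
```

```bash
python3 -m handwheel '[[[0.06,0,0,-0.04,0],[0.06,0,0,-0.04,0],[0.06,-0.024,-0.027,-0.005,0],[0.06,-0.024,-0.027,-0.005,0],[0.06,-0.024,-0.027,-0.005,0],[0.06,-0.024,-0.027,-0.005,0],[0.06,-0.024,-0.027,-0.005,0],[0.06,-0.024,-0.027,-0.005,0],[0.06,-0.024,-0.027,-0.005,0],[0.06,-0.024,-0.027,-0.005,0],[0.06,-0.024,-0.027,-0.005,0],[0.06,-0.024,-0.027,-0.005,0]]]'
python3 -m handwheel '[[[0.06,-0.024,-0.027,-0.005,0],[0.06,-0.024,-0.027,-0.005,0],[0.06,-0.024,-0.027,-0.005,0],[0.06,-0.024,-0.027,-0.005,0],[0.06,-0.024,-0.027,-0.005,0],[0.06,-0.024,-0.027,-0.005,0],[0.06,-0.024,-0.027,-0.005,0],[0.06,0,0,0,-6.9],[0.06,0,0,0,-6.9],[0.06,0,0,0,0],[0.06,0,0,0,0]]]'
cat >> h.py <<'E'
def delta(x,y,z):
    s=get_state(); Rm=R.from_quat(s['tcp_rot']).as_matrix()
    print('pos',s['eef_pos'].round(4),'tooly deg',np.degrees(np.arctan2(Rm[1,1],Rm[0,1])).round(2),'F',s['contact_force'].round(2))
    print('d tool',(Rm.T@(np.array([x,y,z])-s['eef_pos'])).round(4))
E
python3 - <<'E'
from h import *
delta(.5,0,.45)
for k in range(1):
    P=pose('wrist'); im=viewer.read_camera('wrist'); cv2.imwrite('pics/wrist1.png',im)
    for n,z in (('manual',0),('manual_end',.02),('frame',0),('gauge_face',.02),('clamp_hinge',.065),('clamp_pin',.26)):
        print(n,[((np.array(d['xy'])*[640,400]).round(1).tolist(),onz(P,np.array(d['xy'])*[640,400],z)[0][:2].round(4).tolist(),round(d['confidence'],2)) for d in viewer.pinpoint('wrist',n)])
E
```

```text
time: 3.6
eef_pos: [0.3353, 0.3292, 0.3618]
tcp_rot: [0.128, 0.992, 0.0, 0.0]
contact_force: [1.3, 1.1, 0.0]
opening: 0.704
finger_force: 0.0
time: 4.52
eef_pos: [0.4494, 0.1052, 0.3964]
tcp_rot: [0.01, 1.0, -0.0, 0.0]
contact_force: [0.4, -0.1, -0.1]
opening: 0.701
finger_force: 0.0
pos [0.4494 0.1052 0.3964] tooly deg 88.89 F [ 0.43 -0.08 -0.07]
d tool [-0.0526 -0.1042 -0.0536]
manual [([167.0, 189.2], [0.5035, -0.1906], 0.92), ([79.4, 60.8], [0.2714, -0.3047], 0.74)]
manual_end [([169.1, 230.1], [0.582, -0.1893], 0.84), ([31.6, 80.5], [0.3043, -0.3788], 0.67)]
frame [([314.9, 226.3], [0.5872, 0.099], 0.61)]
gauge_face [([291.3, 273.9], [0.684, 0.0482], 0.59)]
clamp_hinge [([336.9, 252.4], [0.6145, 0.1395], 0.71)]
clamp_pin [([389.0, 296.9], [0.5748, 0.1854], 0.87)]
```

View pics/wrist1.png

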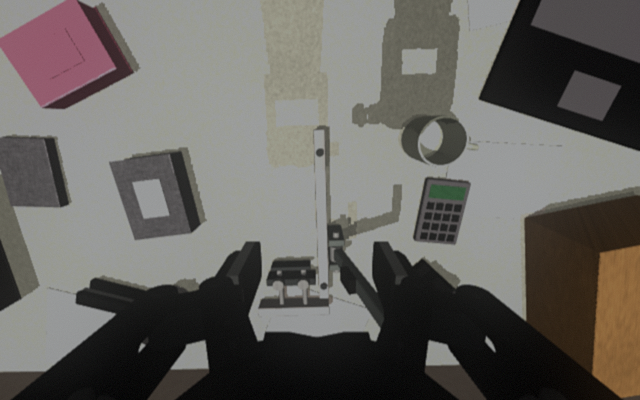

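The wrist view shows the fence at columns 315–328, rows 126–300, with the dark gauge and shoe at rows 262–308 to its left. The manual's top is centred at about (152,198), clear of everything. Next I'll measure the fence edge line and the manual pose precisely.

```bash
python3 - <<'E'
from h import *
from scipy.optimize import minimize
P=pose('wrist'); im=cv2.imread('pics/wrist1.png'); g=cv2.cvtColor(im,cv2.COLOR_BGR2GRAY).astype(float)
for r in (120,124,128,132,150,180,210,240,290): print(r,g[r,308:334].astype(int))
viewer.read_camera('wrist')
l=viewer.outline_of('wrist','manual')
m=[d for d in l if abs((d['extent'][0]+d['extent'][2]/2)*640-155)<30][0]['mask']
S=pose('scene'); viewer.read_camera('scene'); 
ms=[(P,m)]+[(S,d['mask']) for d in viewer.outline_of('scene','manual') if abs((d['extent'][0]+d['extent'][2]/2)*640-289)<30]
for sel in (ms,ms[:1]):
    f=lambda v:-sum(iou(p,box(*v,*MAN),k) for p,k in sel)
    r=minimize(f,[.508,-.195,.1],method='Nelder-Mead',options=dict(initial_simplex=[[.5,-.19,.1],[.52,-.19,.1],[.5,-.21,.1],[.5,-.19,0.]]))
    print(r.x,r.fun)
E
```

```text
120 [156 156 155 156 157 155 157 156 157 154 153 147 150 147 151 148 146 147
 151 153 155 155 156 156 154 156]
124 [156 154 154 155 155 155 155 154 156 156 156 148 147 146 147 145 143 145
 152 155 156 156 155 156 156 156]
128 [149 149 147 148 146 144 143 131 111  87  81  82  83  80  83  87  86  87
  84  82  87 116 151 157 156 155]
132 [147 147 147 152 145 133 151 158 158 156 155 157 157 156 159 151 117  89
  88  85  88 117 150 158 155 155]
150 [152 152 151 150 149 146 143 147 118  75  58  61  59  60  67  95 125  90
  80  84  86 103 143 151 147 145]
180 [155 156 156 155 157 157 153 149 152 156 156 157 157 156 156 156 155 137
 109 102 101 114 151 159 156 155]
210 [156 155 155 155 155 156 154 147 140 152 156 155 155 154 156 155 158 150
 116 106 104 104 117 149 158 155]
240 [156 154 153 154 153 154 152 156 149 138 149 157 153 153 154 155 156 156
 147  95  65  70  71  73  73  73]
290 [ 98 107 132 125 121 127 144 147 150 147 150 150 153 152 143 137 140 149
 152 147 134 148 152 152 153 150]
[ 0.50951954 -0.196898    0.1092767 ] -1.9475770799266672
[ 0.50873932 -0.19787899  0.10736259] -0.9808885163453479
```

```bash
python3 - <<'E'
from h import *
P=pose('wrist')
A=onz(P,[[313,132],[315.2,180],[316,210],[317,240]],.035)
B=onz(P,[[324,132],[325.3,180],[326,210],[326.7,240]],.035)
print(A.round(4),B.round(4))
for X in (A,B):
    k=np.polyfit(X[:,0],X[:,1],1); print('yaw',k[0],'y at .59',np.polyval(k,.59))
print('near end top row 129',onz(P,[[318,127],[318,131]],.035))
E
```

```text
[[0.3983 0.0999 0.035 ]
 [0.4835 0.1023 0.035 ]
 [0.5409 0.1028 0.035 ]
 [0.6021 0.1038 0.035 ]] [[0.3986 0.1191 0.035 ]
 [0.4838 0.1207 0.035 ]
 [0.5412 0.1216 0.035 ]
 [0.6024 0.1226 0.035 ]]
yaw 0.01838437315015121 y at .59 0.10372976728253239
yaw 0.017274560027807032 y at .59 0.12243760920252005
near end top row 129 [[0.39007112 0.1087359  0.035     ]
 [0.39679422 0.10863945 0.035     ]]
```

```bash
python3 -m handwheel '[[[0.06,0,0,0,-2.1],[0.06,0.006,-0.039,0,0],[0.06,0.006,-0.039,0,0],[0.06,0.006,-0.039,0,0],[0.06,0.006,-0.039,0,0],[0.06,0.006,-0.039,0,0],[0.06,0.006,-0.039,0.01,0],[0.06,0.006,-0.039,0.02,0],[0.06,0.006,-0.037,0.02,0],[0.06,0,0,0.04,0],[0.06,0,0,0.04,0],[0.06,0,0,0.04,0]]]'
python3 -c "
from h import *
delta(.395,-.205,.012)"
```

```text
time: 6.07
eef_pos: [0.408, -0.2037, 0.2267]
tcp_rot: [-0.009, 1.0, -0.0, 0.001]
contact_force: [0.4, -0.3, -0.5]
opening: 0.701
finger_force: 0.0
pos [ 0.408  -0.2037  0.2267] tooly deg 91.05 F [ 0.37 -0.31 -0.51]
d tool [ 0.0133 -0.0009  0.2147]
```

```bash
python3 -m handwheel '[[[0.06,0.013,0,0.03,0],[0.06,0,0,0.04,0],[0.06,0,0,0.04,0],[0.06,0,0,0.04,0],[0.06,0,0,0.03,0],[0.06,0,0,0.025,0],[0.06,0,0,0.008,0],[0.06,0,0,0,0]]]'
python3 -c "
from h import *
delta(.42,-.205,.012)"
```

```text
time: 6.73
eef_pos: [0.3938, -0.2017, 0.0128]
tcp_rot: [-0.01, 1.0, 0.002, -0.002]
contact_force: [-0.6, -0.7, 0.7]
opening: 0.704
finger_force: 0.0
pos [ 0.3938 -0.2017  0.0128] tooly deg 91.18 F [-0.61 -0.69  0.67]
d tool [-0.0261 -0.0038  0.0007]
```

```bash
python3 -m handwheel '[[[0.06,-0.006,0,0,0],[0.06,-0.006,0,0,0],[0.06,-0.006,0,0,0],[0.06,-0.006,0,0,0],[0.06,-0.006,0,0,0],[0.06,-0.006,0,0,0]]]'
python3 -m handwheel '[[[0.06,-0.005,0,0,0],[0.06,-0.005,0,0,0],[0.06,-0.005,0,0,0],[0.06,-0.005,0,0,0],[0.06,-0.005,0,0,0],[0.06,-0.005,0,0,0],[0.06,-0.005,0,0,0],[0.06,-0.004,0,0,0],[0.06,0,0,0,0]]]'
python3 - <<'E'
from h import *
delta(.469,-.205,.012)
from scipy.optimize import minimize
ms=[]
for c,u in (('scene',305),('side',361)):
    viewer.read_camera(c); P=pose(c)
    for d in viewer.outline_of(c,'manual'):
        e=d['extent']; u,v=(e[0]+e[2]/2)*640,(e[1]+e[3]/2)*400; w=onz(P,[[u,v]],.02)[0]; print(c,w.round(3),round(d['confidence'],2))
        if abs(w[0]-.55)<.06 and abs(w[1]+.2)<.05: ms.append((P,d['mask']))
f=lambda v:-sum(iou(p,box(*v,*MAN),k) for p,k in ms)
r=minimize(f,[.55,-.195,.03],method='Nelder-Mead',options=dict(initial_simplex=[[.55,-.19,.1],[.57,-.19,.1],[.55,-.21,.1],[.55,-.19,0.]]))
print(r.x,r.fun,len(ms))
E
```

```text
time: 7.23
eef_pos: [0.4316, -0.2019, 0.0154]
tcp_rot: [-0.011, 1.0, 0.0, -0.001]
contact_force: [-3.2, 1.4, 2.0]
opening: 0.707
finger_force: 1.6
time: 7.98
eef_pos: [0.4716, -0.2016, 0.015]
tcp_rot: [-0.01, 1.0, -0.0, 0.001]
contact_force: [0.1, -0.2, -0.5]
opening: 0.702
finger_force: 0.0
pos [ 0.4716 -0.2016  0.015 ] tooly deg 91.19 F [ 0.11 -0.21 -0.46]
d tool [ 0.0026 -0.0033  0.003 ]
scene [ 0.558 -0.205  0.02 ] 0.97
scene [ 0.272 -0.304  0.02 ] 0.91
scene [0.59  0.127 0.02 ] 0.47
scene [0.721 0.364 0.02 ] 0.17
side [ 0.561 -0.202  0.02 ] 0.87
[ 0.55703392 -0.20145757  0.04891162] -1.6296779256373066 2
```

```bash
python3 -m handwheel '[[[0.08,0.015,0,0,0],[0.08,0,0,-0.04,0],[0.08,0,0,-0.04,0],[0.08,-0.02,-0.02,-0.02,0],[0.08,-0.028,-0.028,0,0],[0.08,-0.028,-0.028,0,0],[0.08,-0.025,-0.022,0,0],[0.08,0,0,0,7],[0.08,0,0,0,7],[0.08,0,0,0,7],[0.08,0,0,0,7]]]'
python3 -m handwheel '[[[0.08,0,0,0,7],[0.08,0,0,0,7],[0.08,0,0,0,7],[0.08,0,0,0,7],[0.08,0,0,0,7],[0.08,0,0,0,7],[0.08,0,0,0,7],[0.08,0,0,0,7],[0.08,0,0,0,6.1],[0.08,0,0,0,0]]]'
python3 -c "
from h import *
delta(.558,-.30,.011)"
```

```text
time: 9.1
eef_pos: [0.5584, -0.2978, 0.1146]
tcp_rot: [0.235, 0.972, 0.0, 0.0]
contact_force: [-0.4, 0.1, 0.1]
opening: 0.935
finger_force: 0.0
time: 9.93
eef_pos: [0.5583, -0.2976, 0.1149]
tcp_rot: [0.701, 0.713, 0.0, 0.0]
contact_force: [-0.1, -0.7, 0.5]
opening: 0.937
finger_force: 0.0
pos [ 0.5583 -0.2976  0.1149] tooly deg 0.97 F [-0.09 -0.67  0.46]
d tool [-0.0024 -0.0004  0.1039]
```

```bash
python3 -m handwheel '[[[0.08,0,0,0.04,0],[0.08,0,0,0.04,0],[0.08,0,0,0.02,0],[0.08,0,0,0.003,0],[0.08,0.006,0,0,0],[0.08,0.006,0,0,0],[0.08,0.006,0,0,0],[0.08,0.006,0,0,0],[0.08,0.006,0,0,0],[0.08,0.006,0,0,0],[0.08,0.006,0,0,0],[0.08,0.006,0,0,0]]]'
python3 -m handwheel '[[[0.08,0.01,0,0,0],[0.08,0.01,0,0,0],[0.08,0.01,0,0,0],[0.08,0.01,0,0,0],[0.08,0.01,0,0,0],[0.08,0.01,0,0,0],[0.08,0.01,0,0,0],[0.08,0.01,0,0,0],[0.08,0.01,0,0,0],[0.08,0.01,0,0,0]]]'
python3 -m handwheel '[[[0.08,0.01,0,0,0],[0.08,0.01,0,0,0],[0.08,0.01,0,0,0],[0.08,0.01,0,0,0],[0.08,0.01,0,0,0],[0.08,0.01,0,0,0],[0.08,0.01,0,0,0],[0.08,0.01,0,0,0],[0.08,0,0,0,0]]]'
python3 -c "
from h import *
delta(.558,-.018,.011)"
```

```text
time: 10.93
eef_pos: [0.5586, -0.2504, 0.0135]
tcp_rot: [0.7, 0.714, 0.0, 0.002]
contact_force: [0.9, -3.9, 2.1]
opening: 0.935
finger_force: 1.9
time: 11.77
eef_pos: [0.5553, -0.1485, 0.0118]
tcp_rot: [0.7, 0.714, -0.0, -0.0]
contact_force: [-0.8, -3.8, 3.2]
opening: 0.936
finger_force: 1.8
time: 12.52
eef_pos: [0.5529, -0.0669, 0.0111]
tcp_rot: [0.7, 0.714, 0.0, -0.002]
contact_force: [-0.1, 0.1, 0.0]
opening: 0.934
finger_force: 0.0
pos [ 0.5529 -0.0669  0.0111] tooly deg 1.14 F [-0.09  0.12  0.04]
d tool [0.0488 0.0061 0.0003]
```

```bash
python3 -m handwheel '[[[0.08,0.008,0,0,0],[0.08,0.008,0,0,0],[0.08,0.008,0,0,0],[0.08,0.006,0,0,0],[0.08,0.005,0,0,0],[0.08,0.003,0,0,0],[0.08,0.002,0,0,0]]]'
for i in 1; do python3 -m handwheel '[[[0.08,0.002,0,0,0],[0.08,0.002,0,0,0]]]'; done
python3 -c "
from h import *
delta(.558,-.018,.011)"
```

```text
time: 13.1
eef_pos: [0.553, -0.0291, 0.0117]
tcp_rot: [0.7, 0.714, -0.0, -0.0]
contact_force: [-0.5, -1.3, -0.6]
opening: 0.936
finger_force: 0.8
time: 13.27
eef_pos: [0.5532, -0.0256, 0.0119]
tcp_rot: [0.7, 0.714, -0.0, 0.0]
contact_force: [0.7, -1.8, -0.3]
opening: 0.935
finger_force: 0.8
pos [ 0.5532 -0.0256  0.0119] tooly deg 1.07 F [ 0.67 -1.77 -0.33]
d tool [0.0075 0.005  0.0009]
```

```bash
python3 -m handwheel '[[[0.08,0.0015,0,0,0],[0.08,0.0015,0,0,0]]]' | grep -E 'eef|contact'; python3 -m handwheel '[[[0.08,0.0015,0,0,0]]]'| grep -E 'eef|contact'
```

```text
eef_pos: [0.5531, -0.0226, 0.0119]
contact_force: [0.5, -0.7, -1.2]
eef_pos: [0.5531, -0.0211, 0.0119]
contact_force: [0.4, -0.8, -0.8]
```

```bash
for i in 1; do python3 -m handwheel '[[[0.08,0.0015,0,0,0],[0.08,0.0015,0,0,0]]]' | grep -E 'eef|contact|finger'; python3 -m handwheel '[[[0.08,0.0015,0,0,0],[0.08,0.001,0,0,0]]]'| grep -E 'eef|contact|finger';python3 -m handwheel '[[[0.08,0.001,0,0,0]]]'| grep -E 'eef|contact|finger'; done
```

```text
eef_pos: [0.553, -0.0191, 0.012]
contact_force: [-2.5, -11.4, 0.0]
finger_force: 5.4
eef_pos: [0.5529, -0.019, 0.0122]
contact_force: [-3.3, -17.8, -0.0]
finger_force: 9.0
eef_pos: [0.5528, -0.019, 0.0123]
contact_force: [-4.4, -20.7, -0.1]
finger_force: 10.7
```

```bash
python3 -m handwheel '[[[0.08,-0.006,0,0,0],[0.08,-0.012,0,0,0],[0.08,-0.015,0,0,0],[0.08,0,0,-0.04,0],[0.05,0,0,-0.04,0],[0.05,0,0,-0.04,0],[0.05,0.03,-0.028,0,-7],[0.05,0,0,0,-7],[0.05,0,0,0,-7],[0.05,0,0,0,-7],[0.05,0,0,0,-7],[0.05,0,0,0,-7]]]' | grep -E 'eef|contact'
python3 -m handwheel '[[[0.05,0,0,0,-7],[0.05,0,0,0,-7],[0.05,0,0,0,-7],[0.05,0,0,0,-7],[0.05,0,0,0,-7],[0.05,0,0,0,-7],[0.05,0,0,0,-6],[0.05,0,0,0,0]]]'
python3 - <<'E'
from h import *
from scipy.optimize import minimize
delta(.44,.046,.012)
ms=[]
for c in ('scene','side'):
    viewer.read_camera(c); P=pose(c)
    for d in viewer.outline_of(c,'manual'):
        e=d['extent']; u,v=(e[0]+e[2]/2)*640,(e[1]+e[3]/2)*400; w=onz(P,[[u,v]],.02)[0]; print(c,w.round(3),round(d['confidence'],2))
        if abs(w[0]-.55)<.06 and abs(w[1]-.04)<.06: ms.append((P,d['mask']))
f=lambda v:-sum(iou(p,box(*v,*MAN),k) for p,k in ms)
r=minimize(f,[.55,.045,.03],method='Nelder-Mead',options=dict(initial_simplex=[[.55,.04,.1],[.57,.04,.1],[.55,.06,.1],[.55,.04,0.]]))
print(r.x,r.fun,len(ms))
cv2.imwrite('pics/side2.png',viewer.read_camera('side'))
E
```

```text
eef_pos: [0.5251, -0.0179, 0.1322]
contact_force: [-0.2, -0.0, -0.1]
time: 15.6
eef_pos: [0.5251, -0.018, 0.132]
tcp_rot: [-0.01, 1.0, 0.0, 0.0]
contact_force: [0.9, 0.4, 0.1]
opening: 0.582
finger_force: 0.0
pos [ 0.5251 -0.018   0.132 ] tooly deg 91.19 F [0.94 0.44 0.09]
d tool [0.0838 0.0657 0.1201]
scene [0.554 0.047 0.02 ] 0.72
scene [ 0.273 -0.305  0.02 ] 0.59
side [0.553 0.046 0.02 ] 0.84
side [ 0.263 -0.302  0.02 ] 0.82
side [ 0.439 -0.405  0.02 ] 0.32
[0.55156776 0.04858642 0.00451828] -1.7976792283474925 2
```

View pics/side2.png

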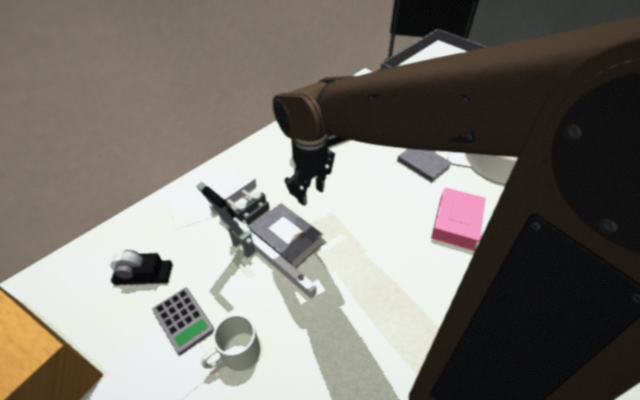

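The side view shows the manual at about (285,233), flush along the fence with its far end short of the gauge at (248,205). Next I'll go behind its near end.

```bash
python3 -m handwheel '[[[0.05,0.028,0.022,0,0],[0.05,0.028,0.022,0,0],[0.05,0.028,0.021,0,0],[0.05,0,0,0.04,0],[0.05,0,0,0.04,0],[0.05,0,0,0.03,0],[0.05,0,0,0.01,0],[0.05,0,0,0,0]]]'
python3 -c "
from h import *
delta(.44,.046,.012)"
```

```text
time: 16.52
eef_pos: [0.4373, 0.0456, 0.0094]
tcp_rot: [-0.009, 1.0, 0.0, -0.003]
contact_force: [0.3, -1.1, 0.4]
opening: 0.583
finger_force: 0.0
pos [0.4373 0.0456 0.0094] tooly deg 91.04 F [ 0.25 -1.07  0.38]
d tool [-0.0027  0.0004 -0.0026]
```

```bash
python3 -m handwheel '[[[0.05,-0.006,0,0,0],[0.05,-0.006,0,0,0],[0.05,-0.006,0,0,0],[0.05,-0.005,0,0,0],[0.05,-0.003,0,0,0],[0.05,-0.003,0,0,0],[0.05,-0.003,0,0,0]]]' | grep -E 'eef|contact'
python3 -m handwheel '[[[0.05,-0.003,0,0,0],[0.05,-0.003,0,0,0],[0.05,-0.003,0,0,0],[0.05,-0.003,0,0,0]]]' | grep -E 'eef|contact'
python3 -m handwheel '[[[0.05,-0.002,0,0,0],[0.05,-0.002,0,0,0]]]' | grep -E 'eef|contact'
```

```text
eef_pos: [0.471, 0.0458, 0.0118]
contact_force: [-4.7, -1.2, 2.3]
eef_pos: [0.4838, 0.0461, 0.0117]
contact_force: [-3.7, -0.4, 0.3]
eef_pos: [0.4879, 0.0462, 0.0117]
contact_force: [-2.6, -0.5, 0.8]
```

```bash
python3 -m handwheel '[[[0.05,-0.001,0,0,0],[0.05,-0.001,0,0,0]]]' | grep -E 'eef|contact'
python3 -m handwheel '[[[0.05,-0.001,0,0,0],[0.05,-0.001,0,0,0]]]' | grep -E 'eef|contact'
python3 -m handwheel '[[[0.05,-0.001,0,0,0],[0.05,-0.001,0,0,0]]]' | grep -E 'eef|contact'
```

```text
eef_pos: [0.4898, 0.0463, 0.0117]
contact_force: [-3.8, -1.0, 0.5]
eef_pos: [0.4918, 0.0463, 0.0117]
contact_force: [-1.6, -0.6, -1.9]
eef_pos: [0.4939, 0.0463, 0.0118]
contact_force: [-2.2, -0.4, -1.4]
```

```bash
m(){ :; }; python3 -m handwheel '[[[0.05,-0.001,0,0,0]]]' | grep -E 'eef|contact'
python3 -m handwheel '[[[0.05,-0.001,0,0,0]]]' | grep -E 'eef|contact'
python3 -m handwheel '[[[0.05,-0.001,0,0,0]]]' | grep -E 'eef|contact'
```

```text
eef_pos: [0.4948, 0.0463, 0.0118]
contact_force: [-0.7, -0.6, -1.2]
eef_pos: [0.4959, 0.0463, 0.0118]
contact_force: [-1.5, -0.9, -1.2]
eef_pos: [0.4968, 0.0463, 0.0118]
contact_force: [-1.9, -1.0, -1.7]
```

```bash
python3 -m handwheel '[[[0.05,-0.001,0,0,0]]]' | grep -E 'eef|contact'
python3 -m handwheel '[[[0.05,-0.001,0,0,0]]]' | grep -E 'eef|contact'
```

```text
eef_pos: [0.4979, 0.0463, 0.0119]
contact_force: [-1.8, -0.6, -1.2]
eef_pos: [0.4985, 0.0464, 0.0118]
contact_force: [-5.9, -1.0, 3.4]
```

```bash
python3 -m handwheel '[[[0.05,-0.0005,0,0,0]]]' | grep -E 'eef|contact'
```

```text
eef_pos: [0.4984, 0.0464, 0.0119]
contact_force: [-6.1, -1.6, 3.6]
```

```bash
python3 -m handwheel '[[[0.05,-0.0007,0,0,0]]]' | grep -E 'eef|contact'; python3 -m handwheel '[[[0.05,0,0,0,0]]]' | grep -E 'eef|contact'
```

```text
eef_pos: [0.4984, 0.0464, 0.0118]
contact_force: [-9.3, -1.0, 6.4]
eef_pos: [0.4984, 0.0464, 0.0119]
contact_force: [-7.2, -1.3, 3.7]
```

```bash
python3 -m handwheel '[[[0.05,-0.0005,0,0,0],[0.05,0,0,0,0],[0.05,0,0,0,0]]]' | grep -E 'eef|contact'
```

```text
eef_pos: [0.4984, 0.0464, 0.0118]
contact_force: [-8.8, -1.9, 5.8]
```

```bash
python3 -m handwheel '[[[0.05,0.004,0,0,0],[0.05,0.01,0,0,0],[0.05,0.01,0,-0.02,0],[0.06,0,0,-0.04,0],[0.06,0,0,-0.04,0],[0.06,0,0,-0.04,0],[0.06,0,0,-0.04,0],[0.06,0,0,-0.04,0],[0.06,0,0,-0.04,0],[0.06,0,0,-0.04,0],[0.06,0.01,0.03,-0.02,0],[0.06,0.01,0.03,-0.02,0]]]' | grep -E 'eef|contact'
python3 -m handwheel '[[[0.06,0.005,0,-0.02,0],[0.06,0,0,0,0],[0.06,0,0,0,0]]]' | grep -E 'eef|contact'
python3 - <<'E'
from h import *
from scipy.optimize import minimize
delta(.571,.187,.36)
P=pose('wrist'); im=viewer.read_camera('wrist'); cv2.imwrite('pics/wrist3.png',im)
for c,Q in (('wrist',P),('scene',pose('scene')),('side',pose('side'))):
    if c!='wrist': viewer.read_camera(c)
    for n,z in (('gauge_face',.02),('clamp_hinge',.065),('clamp_pin',.264),('frame',0),('manual_end',.02)):
        print(c,n,[((np.array(d['xy'])*[640,400]).round(1).tolist(),onz(Q,np.array(d['xy'])*[640,400],z)[0][:2].round(4).tolist(),round(d['confidence'],2)) for d in viewer.pinpoint(c,n)[:2]])
    if c=='wrist':
        ms=[(Q,d['mask']) for d in viewer.outline_of(c,'manual') if np.linalg.norm(onz(Q,[[(d['extent'][0]+d['extent'][2]/2)*640,(d['extent'][1]+d['extent'][3]/2)*400]],.02)[0][:2]-[.585,.05])<.06]
        f=lambda v:-sum(iou(p,box(*v,*MAN),k) for p,k in ms)
        r=minimize(f,[.55,.045,.03],method='Nelder-Mead',options=dict(initial_simplex=[[.58,.04,.1],[.6,.04,.1],[.58,.06,.1],[.58,.04,0.]])); print(r.x,r.fun,len(ms))
E
```

```text
eef_pos: [0.456, 0.1054, 0.3554]
contact_force: [0.7, -0.2, -1.1]
eef_pos: [0.4507, 0.1057, 0.3732]
contact_force: [0.0, -0.5, -0.7]
pos [0.4507 0.1057 0.3732] tooly deg 91.14 F [ 0.04 -0.54 -0.7 ]
d tool [-0.1218  0.0789  0.0138]
wrist gauge_face [([286.9, 276.7], [0.6824, 0.051], 0.95), ([390.6, 312.9], [0.7634, 0.2657], 0.64)]
wrist clamp_hinge [([331.4, 256.9], [0.6137, 0.135], 0.9)]
wrist clamp_pin [([388.7, 312.6], [0.5742, 0.1839], 0.84)]
wrist frame [([313.1, 230.3], [0.5902, 0.1015], 0.67), ([387.8, 310.7], [0.7734, 0.2656], 0.67)]
wrist manual_end [([17.0, 61.6], [0.3012, -0.3773], 0.61), ([285.9, 265.8], [0.6582, 0.0492], 0.59)]
[0.5823292  0.04699069 0.01625104] -0.9161041465766635 1
scene gauge_face [([387.7, 219.5], [0.6858, 0.053], 0.56)]
scene clamp_hinge [([388.6, 181.3], [0.6136, 0.1367], 0.6)]
scene clamp_pin [([398.7, 121.0], [0.5739, 0.1881], 0.79)]
scene frame [([375.2, 192.4], [0.5876, 0.113], 0.69)]
scene manual_end [([378.1, 214.3], [0.653, 0.0466], 0.77), ([198.3, 232.9], [0.305, -0.3768], 0.67)]
side gauge_face [([251.6, 210.2], [0.6775, 0.0555], 0.64)]
side clamp_hinge [([238.6, 237.3], [0.6009, 0.15], 0.96)]
side clamp_pin [([217.3, 197.1], [0.5655, 0.1871], 0.71), ([420.5, 162.4], [0.3452, -0.1558], 0.64)]
side frame [([260.3, 243.8], [0.5901, 0.1025], 0.63), ([249.8, 208.2], [0.7016, 0.0455], 0.44)]
side manual_end [([461.7, 197.2], [0.2991, -0.3724], 0.8), ([258.3, 210.8], [0.663, 0.0444], 0.69)]
```

View pics/wrist3.png

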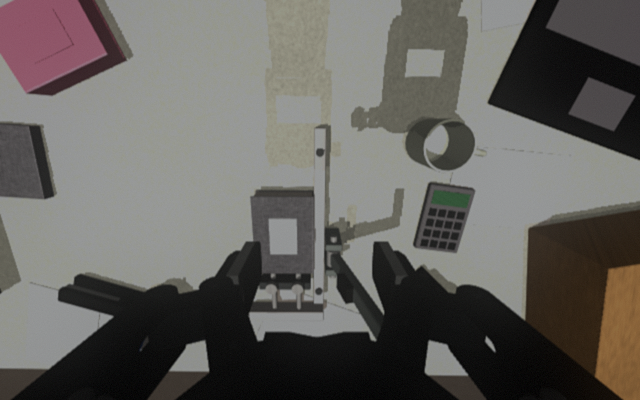

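The wrist view shows the manual at (283,232), flush with the fence and against the shoe. The fit gives yaw 0.016 and the gauge is unmoved within noise. The pin sits at about (389,312), which gives (0.571, 0.186, 0.264) and a clamp angle of about 1.81. Next I'll pinch it.

```bash
python3 -m handwheel '[[[0.06,-0.0305,0.0195,0,0],[0.06,-0.0305,0.0195,0,0],[0.06,-0.0305,0.0195,0,0],[0.06,-0.0295,0.0195,0,0],[0.06,0,0,0.03,0],[0.06,0,0,0.03,0],[0.06,0,0,0.025,0],[0.06,0,0,0,0]]]' | grep -E 'eef|contact'
python3 - <<'E'
from h import *
delta(.571,.1865,.243)
cv2.imwrite('pics/wrist4.png',viewer.read_camera('wrist'))
E
```

```text
eef_pos: [0.567, 0.1855, 0.2793]
contact_force: [-0.1, 0.1, -1.3]
pos [0.567  0.1855 0.2793] tooly deg 91.1 F [-0.12  0.08 -1.35]
d tool [-0.0045  0.001   0.0363]
```

View pics/wrist4.png

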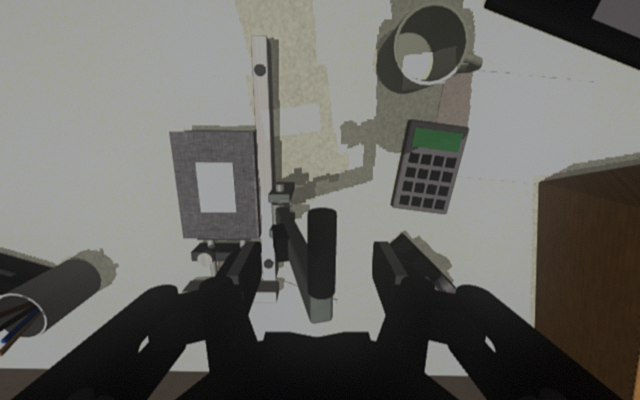

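The pin shows at columns 307–336, rows 208–295, between the fingers, with its middle about 5 mm farther in +x and 2 mm in +y. Correct for that, descend and close gently.

```bash
python3 -m handwheel '[[[0.06,-0.0045,0.002,0.012,0],[0.06,0,0,0.012,0],[0.06,0,0,0.012,0],[0.06,0,0,0,0],[0.01,0,0,0,0],[0.01,0,0,0,0],[0.01,0,0,0,0],[0.01,0,0,0,0],[0.01,0,0,0,0],[0.01,0,0,0,0]]]' 25
python3 -c "
from h import *
delta(.571,.187,.243)"
```

```text
time: 22.77
eef_pos: [0.5747, 0.188, 0.2521]
tcp_rot: [-0.009, 1.0, 0.0, 0.001]
contact_force: [0.2, -0.1, 1.8]
opening: 0.198
finger_force: 25.1
pos [0.5747 0.188  0.2521] tooly deg 91.08 F [ 0.17 -0.12  1.76]
d tool [ 0.0038 -0.0009  0.0091]
```

```bash
python3 - <<'E'
import numpy as np
a=np.r_[np.linspace(1.8187,.25,23),np.linspace(.25,0,8)[1:]]
y=-205*np.cos(a);z=205*np.sin(a)
cy=np.round(np.r_[np.diff(y)]/1000,4);cz=np.round(-np.diff(z)/1000,4)
print(list(zip(cy.tolist(),cz.tolist())),cy.sum(),cz.sum())
E
```

```text
[(-0.0143, -0.0031), (-0.0145, -0.0021), (-0.0146, -0.001), (-0.0146, 0.0), (-0.0146, 0.0011), (-0.0145, 0.0021), (-0.0143, 0.0031), (-0.014, 0.0041), (-0.0137, 0.0051), (-0.0133, 0.0061), (-0.0128, 0.007), (-0.0123, 0.0079), (-0.0117, 0.0088), (-0.011, 0.0096), (-0.0103, 0.0103), (-0.0096, 0.011), (-0.0088, 0.0117), (-0.0079, 0.0123), (-0.007, 0.0128), (-0.0061, 0.0133), (-0.0051, 0.0137), (-0.0041, 0.014), (-0.0017, 0.0071), (-0.0014, 0.0072), (-0.0012, 0.0072), (-0.0009, 0.0073), (-0.0007, 0.0073), (-0.0004, 0.0073), (-0.0001, 0.0073)] -0.25549999999999995 0.19850000000000004
```

```bash
python3 -m handwheel '[[[0.01,0,-0.0143,-0.0031,0],[0.01,0,-0.0145,-0.0021,0],[0.01,0,-0.0146,-0.001,0],[0.01,0,-0.0146,0,0],[0.01,0,-0.0146,0.0011,0],[0.01,0,-0.0145,0.0021,0]]]'
python3 -m handwheel '[[[0.01,0,-0.0143,0.0031,0],[0.01,0,-0.014,0.0041,0],[0.01,0,-0.0137,0.0051,0],[0.01,0,-0.0133,0.0061,0],[0.01,0,-0.0128,0.007,0],[0.01,0,-0.0123,0.0079,0]]]'
python3 -c "
from h import *
delta(.571,.187,.243)"
```

```text
time: 23.27
eef_pos: [0.5759, 0.0992, 0.2544]
tcp_rot: [-0.009, 1.0, 0.0, 0.0]
contact_force: [0.1, 0.3, 3.9]
opening: 0.198
finger_force: 25.6
time: 23.77
eef_pos: [0.577, 0.019, 0.2195]
tcp_rot: [-0.009, 1.0, 0.0, -0.001]
contact_force: [-1.0, -0.4, 2.3]
opening: 0.196
finger_force: 26.1
pos [0.577  0.019  0.2195] tooly deg 91.07 F [-0.99 -0.41  2.29]
d tool [ 0.0029  0.1681 -0.0235]
```

Tracking well, so continue along the arc.

```bash
python3 -m handwheel '[[[0.01,0,-0.0117,0.0088,0],[0.01,0,-0.011,0.0096,0],[0.01,0,-0.0103,0.0103,0],[0.01,0,-0.0096,0.011,0],[0.01,0,-0.0088,0.0117,0],[0.01,0,-0.0079,0.0123,0],[0.01,0,-0.007,0.0128,0],[0.01,0,-0.0061,0.0133,0],[0.01,0,-0.0051,0.0137,0],[0.01,0,-0.0041,0.014,0]]]'
python3 -m handwheel '[[[0.01,0,-0.0017,0.0071,0],[0.01,0,-0.0014,0.0072,0],[0.01,0,-0.0012,0.0072,0],[0.01,0,-0.0009,0.0073,0],[0.01,0,-0.0007,0.0073,0]]]'
python3 -c "
from h import *
delta(.571,-.067,.0534)"
```

```text
time: 24.6
eef_pos: [0.5787, -0.0617, 0.1014]
tcp_rot: [-0.01, 1.0, 0.0, -0.0]
contact_force: [-1.8, 0.6, 0.7]
opening: 0.196
finger_force: 25.5
time: 25.02
eef_pos: [0.5787, -0.067, 0.0663]
tcp_rot: [-0.01, 1.0, 0.0, -0.001]
contact_force: [-3.2, 1.5, 1.0]
opening: 0.197
finger_force: 26.3
pos [ 0.5787 -0.067   0.0663] tooly deg 91.11 F [-3.18  1.45  1.05]
d tool [0.0077 0.0002 0.0129]
```

```bash
python3 -m handwheel '[[[0.01,0,-0.0004,0.006,0],[0.01,0,0,0.004,0],[0.01,0,0,0.003,0],[0.01,0,0,0,0]]]'
python3 -m handwheel '[[[0.01,0,0,0.0015,0],[0.01,0,0,0,0]]]'
```

```text
time: 25.35
eef_pos: [0.5787, -0.0675, 0.053]
tcp_rot: [-0.01, 1.0, -0.0, -0.0]
contact_force: [-3.4, -0.5, -1.1]
opening: 0.197
finger_force: 26.4
time: 25.52
eef_pos: [0.5787, -0.0675, 0.0521]
tcp_rot: [-0.01, 1.0, -0.0, -0.0]
contact_force: [-3.7, 0.6, -1.8]
opening: 0.198
finger_force: 26.4
```

```bash
python3 -m handwheel '[[[0.01,0,0,0.0015,0],[0.01,0,0,0,0]]]' | grep -E 'eef|contact'
python3 -m handwheel '[[[0.01,0,0,0.001,0],[0.01,0,0,0,0],[0.01,0,0,0,0]]]'| grep -E 'eef|contact'
```

```text
eef_pos: [0.5787, -0.0675, 0.0509]
contact_force: [-4.9, 0.1, -1.1]
eef_pos: [0.5787, -0.0675, 0.05]
contact_force: [-5.2, -0.2, -0.2]
```

```bash
python3 -m handwheel '[[[0.01,0,0,0.001,0],[0.01,0,0,0,0]]]' | grep -E 'eef|contact'
python3 -m handwheel '[[[0.01,0,0,0.001,0],[0.01,0,0,0,0]]]'| grep -E 'eef|contact'
```

```text
eef_pos: [0.5788, -0.0675, 0.0489]
contact_force: [-4.5, 0.1, -0.9]
eef_pos: [0.5788, -0.0675, 0.0481]
contact_force: [-5.1, -0.5, 0.7]
```

```bash
python3 -m handwheel '[[[0.03,0,0,0,0],[0.05,0,0,0,0],[0.05,0,0,0,0],[0.05,0,0,0,0],[0.05,0,0,-0.01,0],[0.05,0,0,-0.03,0],[0.05,0.02,0,-0.03,0],[0.05,0.03,0,-0.01,0],[0.05,0.04,0,0,0],[0.05,0.03,-0.02,0,0],[0.05,0.02,-0.03,0,0],[0.05,0,0,0,0]]]'
python3 - <<'E'
from h import *
delta(.571,-.067,.0534)
a=viewer.read_camera('scene')[90:290,290:490]; 
pts=[]
for n in ('clamp_pin','manual_end','gauge_face'):
  for c in ('scene','side'):
    viewer.read_camera(c); P=pose(c)
    for d in viewer.pinpoint(c,n)[:2]:
        uv=np.array(d['xy'])*[640,400]; print(c,n,uv.round(1),onz(P,uv,{'clamp_pin':.063}.get(n,.02))[0][:2].round(4),round(d['confidence'],2))
b=viewer.read_camera('side')[130:330,180:380]
cv2.imwrite('pics/c5.png',np.hstack([cv2.resize(a,(400,400),interpolation=cv2.INTER_CUBIC),cv2.resize(b,(400,400),interpolation=cv2.INTER_CUBIC)]))
E
```

```text
time: 27.27
eef_pos: [0.4378, -0.1231, 0.1289]
tcp_rot: [-0.008, 1.0, -0.001, 0.0]
contact_force: [1.1, -0.6, -0.3]
opening: 0.586
finger_force: 0.0
pos [ 0.4378 -0.1231  0.1289] tooly deg 90.9 F [ 1.15 -0.64 -0.33]
d tool [-0.134   0.0542  0.0755]
scene clamp_pin [335.1 215. ] [ 0.5754 -0.0647] 0.69
side clamp_pin [311.9 196.3] [ 0.569  -0.0638] 0.61
scene manual_end [377.8 217.6] [0.6597 0.0371] 0.61
side manual_end [261.8 212.6] [0.6515 0.042 ] 0.78
side manual_end [460.9 198.2] [ 0.2987 -0.3676] 0.7
scene gauge_face [409.2 143.4] [0.5488 0.3383] 0.63
scene gauge_face [386.9 217.8] [0.6802 0.0558] 0.59
side gauge_face [251.2 209.6] [0.6798 0.0548] 0.93
side gauge_face [312.7 196. ] [ 0.596  -0.0933] 0.52
```

View pics/c5.png

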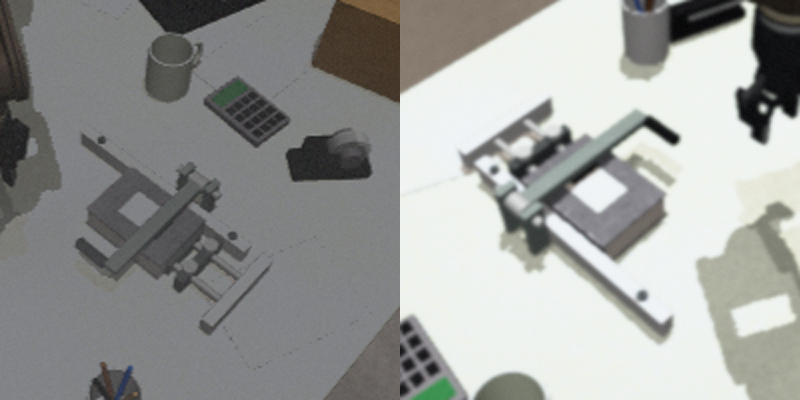

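The clamp bar lies across the manual, with the pin out past its edge at about (95,253) in the left crop. I'll confirm it rests by pressing lightly on the pin from above with shut fingers.

```bash
python3 -m handwheel '[[[0,-0.034,0.014,0,0],[0,-0.034,0.014,0,0],[0,-0.034,0.014,0,0],[0,-0.035,0.014,0,0],[0,0,0,0.02,0],[0,0,0,0.02,0],[0,0,0,0.005,0],[0,0,0,0,0]]]' | grep -E 'eef|contact|opening'
python3 -m handwheel '[[[0,0,0,0.003,0],[0,0,0,0,0]]]' | grep -E 'eef|contact'
python3 -m handwheel '[[[0,0,0,0.002,0],[0,0,0,0,0]]]' | grep -E 'eef|contact'
```

```text
eef_pos: [0.5742, -0.061, 0.0805]
contact_force: [-0.0, -0.3, -0.6]
opening: -0.0
eef_pos: [0.5763, -0.0619, 0.0807]
contact_force: [-0.1, -0.1, -0.0]
eef_pos: [0.5764, -0.0619, 0.0789]
contact_force: [-0.0, -0.7, -0.4]
```

```bash
python3 -m handwheel '[[[0,0,-0.005,0.002,0],[0,0,0,0.002,0],[0,0,0,0,0]]]' | grep -E 'eef|contact'
python3 -m handwheel '[[[0,0,0,0.0015,0],[0,0,0,0,0]]]' | grep -E 'eef|contact'
python3 -m handwheel '[[[0,0,0,0.0015,0],[0,0,0,0,0]]]' | grep -E 'eef|contact'
```

```text
eef_pos: [0.5759, -0.067, 0.0738]
contact_force: [-0.8, 0.3, -0.4]
eef_pos: [0.5759, -0.0666, 0.0722]
contact_force: [-0.0, 0.7, 0.6]
eef_pos: [0.5763, -0.0666, 0.0713]
contact_force: [-0.1, 0.3, 1.3]
```

```bash
python3 -m handwheel '[[[0,0,0,0.0015,0],[0,0,0,0,0]]]' | grep -E 'eef|contact'
python3 -m handwheel '[[[0,0,0,0.001,0],[0,0,0,0,0],[0,0,0,0,0]]]' | grep -E 'eef|contact'
```

```text
eef_pos: [0.5763, -0.0667, 0.0711]
contact_force: [-3.2, 0.3, 7.7]
eef_pos: [0.5763, -0.0667, 0.0709]
contact_force: [-6.0, 0.2, 13.1]
```

The pin stalls at centre height 0.062, a clamp angle of about -0.014, so the bar rests on the manual. Now retreat and hand in.

```bash
python3 -m handwheel '[[[0,0,0,-0.01,0],[0,0,0,-0.03,0],[0,0,0,-0.04,0],[0,0.02,0,-0.03,0],[0,0.03,0,-0.02,0],[0,0.03,0,-0.02,0],[0,0,0,0,0],[0,0,0,0,0],[0,0,0,0,0],[0,0,0,0,0]]]' | grep -E 'eef|contact|time'
python3 - <<'E'
from h import *
from scipy.optimize import minimize
P=pose('wrist'); viewer.read_camera('wrist')
for n,z in (('gauge_face',.02),('clamp_pin',.063)):
    print(n,[(onz(P,np.array(d['xy'])*[640,400],z)[0][:2].round(4).tolist(),round(d['confidence'],2)) for d in viewer.pinpoint('wrist',n)[:2]])
print(sign_off())
E
```

```text
time: 30.8
eef_pos: [0.4962, -0.068, 0.2172]
contact_force: [-0.0, -0.0, -0.5]
gauge_face [([0.6796, 0.0449], 0.52), ([0.461, -0.4198], 0.28)]
clamp_pin []
the job is handed in; nothing more can be done
None
```

The job is handed in at about 31 s, no verdict shown: the manual was pushed flush to the fence and felt against the gauge shoe (about 9 N total push, gauge not seen to move), and the clamp bar rests on it at about -0.014 rad.

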